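# Load a balanced centrifuge run

## Task

Load the open centrifuge for a balanced run: move the two red-capped and the two pale-green-capped tubes from the blue rack into the four rotor buckets, one tube to a bucket and standing right down on its floor, so that the two red caps sit directly opposite each other and the two green caps sit opposite each other. Leave the two black-capped tubes where they stand in the rack.

Things in the scene. Friction and masses are not known exactly. Their poses are not given: they have to be found in the camera images.
- red_tube_a: Red-capped glass test tube, turquoise contents, upright in the blue rack. All six tubes: 114 mm tall, 14 g; glass 14 to 16 mm thick up to 92 mm, then a cap 19 mm across up to 114 mm, to grip it by. Origin: centre of the underside; z up the tube; x and y along the rack's x and y at the start.
- red_tube_b: The second red-capped tube, like red_tube_a. Rack: blue, fixed, 116 x 145 mm, 3 x 5 holes, top 70 mm above the worktop; tube feet rest 6 mm above the worktop, caps stand at 98 to 120 mm. Tubes stand in the two outer rows (70 mm apart in x), 50 mm apart in y, shuffled: closing the fingers along the tube's x leaves most room.
- green_tube_a: Glass test tube with a pale green cap and pink contents, upright in the rack; size and origin as red_tube_a.
- green_tube_b: The second tube with a pale green cap and pink contents, like green_tube_a.
- black_tube_a: Glass test tube with a black cap and straw-coloured contents, size and origin as red_tube_a. Not for this run: stays in the rack.
- black_tube_b: The second black-capped tube, like black_tube_a. Not for this run: stays in the rack.
- bucket_0: Steel bucket of the centrifuge's four-place rotor. Origin: centre of its inner floor, 70 mm above the worktop; z up, x outward from the spindle. Bore 24 mm wide up to 56 mm above the floor, then a funnel opening to 42 mm at the mouth, 76 mm above the floor. A tube standing in it has its cap 16 to 38 mm above the mouth.
- bucket_1: Like bucket_0, 90 degrees anticlockwise of it seen from above; opposite bucket_3. The four hang upright 55 mm from the spindle (opposite ones 110 mm apart, neighbours 78 mm). Rotor and buckets can swing but are stiff (about 6 N turns the rotor, 3 N sideways at its mouth tips a bucket). Hub top 146 mm above the worktop.
- bucket_2: Like bucket_0, 180 degrees round, opposite it. Centrifuge: white fixed box 324 mm square, deck 145 mm above the worktop, seal to 150 mm, round chamber 290 mm wide round the buckets, blue control panel sloping down toward the robot, lid tipped back on the far side up to 450 mm high, its hinge 160 mm behind the spindle.
- bucket_3: Like bucket_0, 270 degrees anticlockwise of it seen from above; opposite bucket_1.
Things that resemble listed ones, but are neither listed nor needed, are in the scene too. What is shaped like the red_tube_a but orange or yellow is not meant.

How it is judged:
At the end, for the whole second after the job is handed in: Each red and green tube at rest in its own bucket: foot within 13 mm of the bucket's axis and 10 mm of its floor, leaning under 0.25 rad; like tubes opposite (feet over 92 mm apart; neighbours would be 78 mm); black tubes upright within 15 mm of their start (((horizontal distance between red_tube_a and bucket_0 below 0.013 m and z of red_tube_a in the frame of bucket_0 between -0.006 and 0.01 m) or (horizontal distance between red_tube_a and bucket_1 below 0.013 m and z of red_tube_a in the frame of bucket_1 between -0.006 and 0.01 m) or (horizontal distance between red_tube_a and bucket_2 below 0.013 m and z of red_tube_a in the frame of bucket_2 between -0.006 and 0.01 m) or (horizontal distance between red_tube_a and bucket_3 below 0.013 m and z of red_tube_a in the frame of bucket_3 between -0.006 and 0.01 m)) and ((horizontal distance between red_tube_b and bucket_0 below 0.013 m and z of red_tube_b in the frame of bucket_0 between -0.006 and 0.01 m) or (horizontal distance between red_tube_b and bucket_1 below 0.013 m and z of red_tube_b in the frame of bucket_1 between -0.006 and 0.01 m) or (horizontal distance between red_tube_b and bucket_2 below 0.013 m and z of red_tube_b in the frame of bucket_2 between -0.006 and 0.01 m) or (horizontal distance between red_tube_b and bucket_3 below 0.013 m and z of red_tube_b in the frame of bucket_3 between -0.006 and 0.01 m)) and ((horizontal distance between green_tube_a and bucket_0 below 0.013 m and z of green_tube_a in the frame of bucket_0 between -0.006 and 0.01 m) or (horizontal distance between green_tube_a and bucket_1 below 0.013 m and z of green_tube_a in the frame of bucket_1 between -0.006 and 0.01 m) or (horizontal distance between green_tube_a and bucket_2 below 0.013 m and z of green_tube_a in the frame of bucket_2 between -0.006 and 0.01 m) or (horizontal distance between green_tube_a and bucket_3 below 0.013 m and z of green_tube_a in the frame of bucket_3 between -0.006 and 0.01 m)) and ((horizontal distance between green_tube_b and bucket_0 below 0.013 m and z of green_tube_b in the frame of bucket_0 between -0.006 and 0.01 m) or (horizontal distance between green_tube_b and bucket_1 below 0.013 m and z of green_tube_b in the frame of bucket_1 between -0.006 and 0.01 m) or (horizontal distance between green_tube_b and bucket_2 below 0.013 m and z of green_tube_b in the frame of bucket_2 between -0.006 and 0.01 m) or (horizontal distance between green_tube_b and bucket_3 below 0.013 m and z of green_tube_b in the frame of bucket_3 between -0.006 and 0.01 m)) and angle between each of red_tube_a, red_tube_b, green_tube_a, green_tube_b's own z axis and vertical below 0.25 rad and horizontal distance between red_tube_a and red_tube_b above 0.092 m and horizontal distance between green_tube_a and green_tube_b above 0.092 m and linear speed of each of red_tube_a, red_tube_b, green_tube_a, green_tube_b below 0.02 m/s and distance of each of black_tube_a, black_tube_b from where it was at the start of the episode below 0.015 m and angle between each of black_tube_a, black_tube_b's own z axis and vertical below 0.2 rad); the robot touches nothing.
It also fails if it takes over 125 s, if anything falls off the work surface, if the arm or the gripper's body presses on something with over 40 N, if the wrist force passes 120 N, or if a joint passes its speed limit or range.

## Robot

A 6-joint arm with a two-finger parallel gripper is mounted at the origin on a cart in front of the work surface, level with it; the furniture and walls round the work are solid. World frame = base frame: x ahead of the robot, y to its left, z up, the work surface at z = 0. Lengths are in m, angles in rad, forces in N, time in s.
With the tool pointing down it reaches from about 0.375 to 0.9 m from the base axis. Payload 3.1 kg.
Tool frame: the origin (TCP) lies at the very end of the fingers, on their centre line; the grasp point (between the pads) lies 19 mm behind it (manip.tcp_to_grasp is the distance from the TCP to the grasp point, in m); z points along the fingers, y is the line along which they close (so a half turn about z gives the same grasp; the last joint's range is limited). The gripper opens to 85 mm and grips with 20 to 120 N. Pads are 22 mm wide; open, the fingers measure 114 mm over their backs; the gripper's body (76 mm by 85 mm) begins 54 mm behind the grasp point. The pads swing forward as they close: fully open they stand 13 mm farther back than shut.
Start: joints at [-1.28, 0.527, 1.433, -0, 1.181, -0.178], TCP at [0.282, -0.558, 0.211] pointing down, gripper open.
Joint ranges: [-3.08, 3.08], [-0.75, 2.2], [0.22, 2.44], [-1.43, 4.57], [0, 2.65], [-2.85, 2.85]. Speed limits (rad/s): [2.79, 2.79, 3.14, 3.14, 3.14, 3.14].

## Interface

Orientations are given as a unit quaternion [x, y, z, w].
In Python, from station import manip gives the robot as it stands. The module is installed in compiled form; this text tells all that it offers.
- The arm moves only by the tool step_arm, never from a script. Its argument "commands" is one flat list of numbers, 6 for each row, row after row: the shift along the tool's x, y, z in m, then the turn, a rotation vector about the tool's x, y, z in degrees. A call has exactly 10 rows; each row is the pose to reach, as a shift and turn from the pose commanded when the call began, along the tool's axes at that moment; what a row does not reach only later rows make up. A row lasts 1/10 s, in which the tool goes at most 50 mm and 8.59 degrees, less where a joint would pass 70% of its speed; a pose out of reach is approached as far as the arm can. A call with a gripper value outside its range is refused whole. "jaw" is the opening in per cent of the stroke, from 0 (shut) to 100 (fully open), set as the call begins (left out, the last holds). The fingers move at their own pace and stop on an object; "grip_force" is the grip in N (left out, the last holds). Time passes only in rows, so rows that repeat a pose let the fingers close, or fill a call up. It gives the time, the measured TCP pose, the force, the opening and the grip force at its end, in the units of the state.
- manip.sense(): the state, without advancing time (a new reading comes with each control period).
- manip.snapshot(name): name is "scene" or "top"; returns a dict with "pixels" (384x512x3 uint8, blue, green, red), "fx", "fy", "cx", "cy" (pixels), "R" (3x3) and "t" (3): a world point X has camera coordinates R X + t. Camera axes: x right, y down, z forward; pixel columns grow to the right and rows downward; lengths in m; the calibration is good to about 2 mm. A picture is of the moment at which its call begins. There is no depth.
- manip.sign_off(): hands the job in; it is judged then, once.
The state is a dict: "t": time; "q": joint angles; "qd": joint speeds; "tau": joint torques, N m; "tcp_pos": TCP position; "tool_rot": TCP orientation; "force": force on the tool from outside, world axes, zero at the start; "ft_torque": the same for the moment, N m; "finger_gap": opening from 0.0 (shut) to 1.0 (fully open); "gripper_force": force on a finger pad.
Only numpy, scipy, OpenCV 4.12 (cv2) and the standard library are available. Lean on these libraries where they do the work, as an engineer would, in place of code of your own. Each camera call takes 0.05 s, during which the arm holds its last target. There are 200 camera calls.

## Working session

There is one attempt and no reset: what is moved stays moved. The work goes in short steps, Python scripts to look and compute and a tool call to move; the robot and the scene stay as the last step left them, time stands still between calls to the robot, and variables do not carry over. Pictures are saved under pics/ and viewed, at most 14 in all, crops included, and the job is handed in when it is done.

Besides the shell and the picture viewer there is one more tool, called as name(argument=value, ...) on one line, values as JSON. step_arm: Moves the arm, as the interface text tells. Its arguments: {"type":"object","properties":{"commands":{"type":"array","items":{"type":"number"}},"jaw":{"type":"number"},"grip_force":{"type":"number"}},"required":["commands"]}

```bash
mkdir -p pics
python3 - <<'E'
from station import manip
import cv2,numpy as np,pickle
for n in("scene","top"):
    s=manip.snapshot(n);cv2.imwrite(f"pics/{n}0.png",cv2.resize(s["pixels"],(768,576),interpolation=cv2.INTER_CUBIC))
    pickle.dump(s,open(f"{n}0.pkl","wb"))
    print(n,s["fx"],s["cx"],s["cy"],np.round(-np.array(s["R"]).T@s["t"],3),np.round(s["R"],2).tolist())
s=manip.sense();print(s["t"],s["tcp_pos"],s["tool_rot"],s["finger_gap"])
E
```

```text
scene 479.3178995133051 254.4145030082857 191.68492139085532 [-0.327 -0.597  0.708] [[0.66, -0.75, 0.01], [-0.36, -0.33, -0.87], [0.66, 0.57, -0.49]]
top 362.7330602634904 257.7412000575966 190.81456712188475 [0.314 0.124 1.007] [[-0.01, -1.0, -0.02], [-0.98, 0.01, -0.19], [0.19, 0.02, -0.98]]
0.1 [ 0.28220374 -0.5568932   0.20965241] [ 9.72656420e-01  2.32246691e-01 -5.40659723e-05 -9.79380343e-04] 0.9974673592359707
```

View pics/scene0.png

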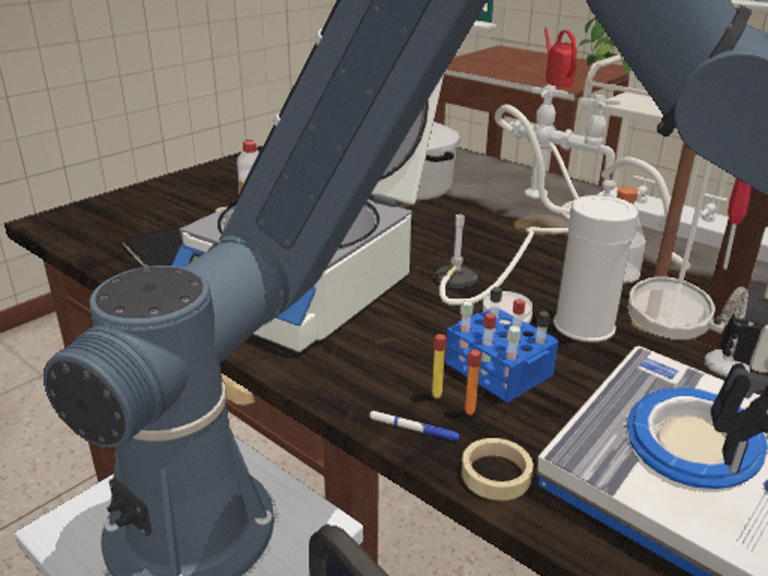

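View pics/top0.png

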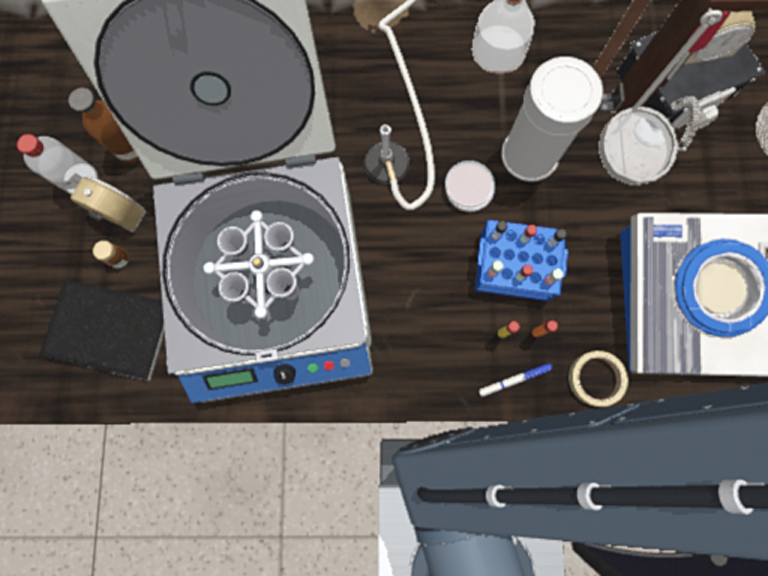

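```bash
cat > h.py <<'E'
import numpy as np,cv2,pickle
from station import manip
def take(n,k):
    s=manip.snapshot(n);pickle.dump(s,open(f"{n}{k}.pkl","wb"));return s
def ray(s,u,v):
    R=np.array(s["R"]);c=-R.T@np.array(s["t"])
    return c,R.T@np.array([(u-s["cx"])/s["fx"],(v-s["cy"])/s["fy"],1])
def onz(s,u,v,z):
    c,d=ray(s,u,v);return c+d*(z-c[2])/d[2]
def proj(s,X):
    p=np.array(s["R"])@X+np.array(s["t"]);return np.array([s["cx"]+s["fx"]*p[0]/p[2],s["cy"]+s["fy"]*p[1]/p[2]])
def crop(s,u0,u1,v0,v1,k,f):
    cv2.imwrite(f,cv2.resize(s["pixels"][v0:v1,u0:u1],None,fx=k,fy=k,interpolation=cv2.INTER_NEAREST))
E
python3 - <<'E'
from h import *
t=pickle.load(open("top0.pkl","rb"));s=pickle.load(open("scene0.pkl","rb"))
a=cv2.resize(t["pixels"][140:205,315:382],None,fx=8,fy=8,interpolation=cv2.INTER_CUBIC)
cv2.imwrite("pics/c1.png",a)
b=cv2.resize(s["pixels"][185:270,285:375],None,fx=7,fy=7,interpolation=cv2.INTER_CUBIC)
cv2.imwrite("pics/c2.png",b)
c=cv2.resize(t["pixels"][135:220,125:220],None,fx=7,fy=7,interpolation=cv2.INTER_CUBIC)
cv2.imwrite("pics/c3.png",c)
for n,im,f in(("top",t,0),("scene",s,0)):
    hsv=cv2.cvtColor(im["pixels"],cv2.COLOR_BGR2HSV)
    m=((hsv[...,0]<6)|(hsv[...,0]>174))&(hsv[...,1]>130)&(hsv[...,2]>60)
    k,l,st,ce=cv2.connectedComponentsWithStats(m.astype(np.uint8))
    for i in range(1,k):
        if 10<st[i,4]<400 and ce[i][0]>280:print(n,"red",st[i],ce[i].round(1),onz(im,*ce[i],.115).round(3))
E
```

```text
top red [460   7  27  28 164] [472.3  22.1] [ 0.95  -0.448  0.115]
top red [351 149   6   9  28] [353.4 153.6] [ 0.582 -0.105  0.115]
top red [348 178   6   6  23] [350.3 180.5] [ 0.512 -0.093  0.115]
top red [363 213   9   9  36] [367.1 216.9] [ 0.42  -0.129  0.115]
top red [338 214   9   9  32] [342.2 217.7] [ 0.418 -0.068  0.115]
scene red [485 119  16  31 332] [492.5 134.3] [ 1.276 -0.228  0.115]
scene red [342 200   7   9  52] [345.2 204.4] [ 0.569 -0.111  0.115]
scene red [323 210   7   9  60] [326.  213.9] [ 0.502 -0.101  0.115]
scene red [289 222   9  12  83] [292.6 227.7] [ 0.403 -0.078  0.115]
scene red [312 234   9  11  76] [316.  238.8] [ 0.402 -0.142  0.115]
```

View pics/c1.png

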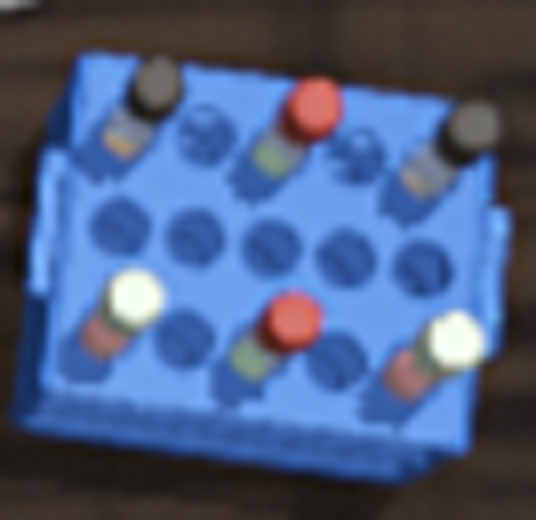

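View pics/c2.png

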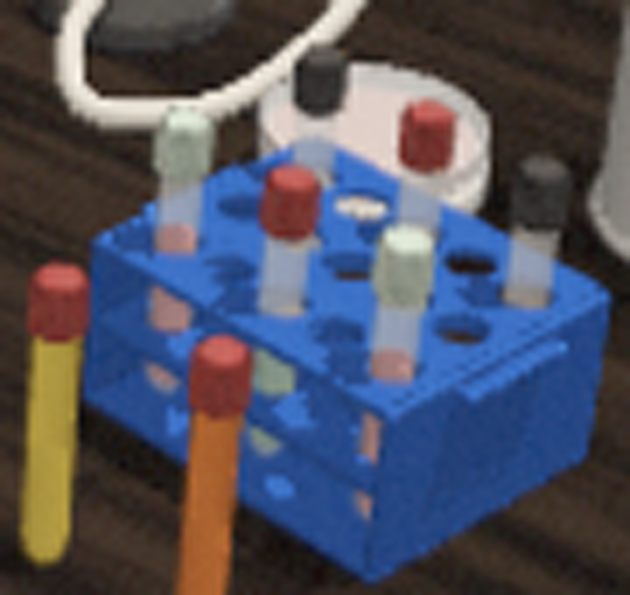

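View pics/c3.png

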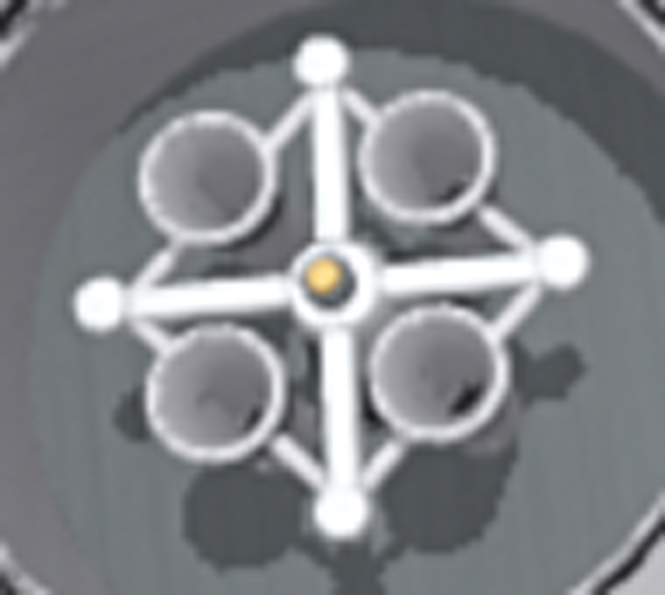

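```bash
cat > m.py <<'E'
from h import *
def tri(o):
    A=np.zeros((3,3));b=np.zeros(3)
    for c,d in o:
        d=d/np.linalg.norm(d);P=np.eye(3)-np.outer(d,d);A+=P;b+=P@c
    return np.linalg.solve(A,b)
def blobs(im,box,lo,hi,amin=12):
    u0,u1,v0,v1=box;h=cv2.cvtColor(im["pixels"],cv2.COLOR_BGR2HSV)[v0:v1,u0:u1]
    m=cv2.inRange(h,lo,hi)
    if lo[0]==0 and hi[0]<10:m|=cv2.inRange(h,(172,lo[1],lo[2]),(180,hi[1],hi[2]))
    k,l,st,ce=cv2.connectedComponentsWithStats(m,connectivity=4)
    return [(st[i,4],(ce[i]+[u0,v0]).round(2)) for i in range(1,k) if st[i,4]>=amin]
E
python3 - <<'E'
from m import *
t=pickle.load(open("top0.pkl","rb"));s=pickle.load(open("scene0.pkl","rb"))
bt=(318,380,142,200);bs=(290,374,188,250)
for nm,lo,hi in(("red",(0,120,70),(7,255,255)),("green",(25,5,150),(90,75,255)),("black",(0,0,0),(180,75,125))):
    print(nm,"top",blobs(t,bt,lo,hi));print(nm,"scene",blobs(s,bs,lo,hi))
B=[(207,177),(427,157),(438,372),(215,393)]
P=np.array([onz(t,125+(u+.5)/7-.5,135+(v+.5)/7-.5,.146) for u,v in B]);c=P.mean(0)
print(P.round(4),c,np.linalg.norm(P-c,axis=1),np.degrees(np.arctan2(*(P-c)[:,1::-1].T)))
u,v=125+325/7-.5,135+285/7-.5;print("hub",onz(t,u,v,.146))
E
```

```text
red top [(np.int32(43), array([353.58, 153.02])), (np.int32(36), array([350.81, 180.22]))]
red scene [(np.int32(56), array([345.34, 204.29])), (np.int32(65), array([325.91, 213.66])), (np.int32(78), array([293.12, 227.45])), (np.int32(87), array([316.05, 238.52]))]
green top [(np.int32(33), array([331.3 , 176.91])), (np.int32(37), array([371.24, 182.19]))]
green scene [(np.int32(31), array([311.35, 202.48])), (np.int32(43), array([342.63, 220.26]))]
black top [(np.int32(16), array([355.56, 146.81])), (np.int32(47), array([334.21, 150.57])), (np.int32(101), array([374.95, 155.04])), (np.int32(33), array([377.  , 190.97])), (np.int32(74), array([328.49, 197.68])), (np.int32(12), array([377.25, 198.17]))]
black scene [(np.int32(12), array([291.83, 189.92])), (np.int32(98), array([306.04, 190.07])), (np.int32(232), array([365.37, 210.01])), (np.int32(67), array([330.43, 196.16])), (np.int32(25), array([312.52, 195.52])), (np.int32(12), array([320.67, 202.33])), (np.int32(51), array([301.67, 205.53]))]
[[0.5622 0.3946 0.146 ]
 [0.5686 0.3168 0.146 ]
 [0.4911 0.3105 0.146 ]
 [0.4844 0.388  0.146 ]] [0.52657834 0.35249761 0.146     ] [0.05517145 0.0551505  0.05499081 0.05515785] [  49.77874321  -40.29433928 -130.21367023  139.89331081]
hub [0.5227308 0.3513611 0.146    ]
```

Run:
```python
from m import *
t=pickle.load(open("top0.pkl","rb"));s=pickle.load(open("scene0.pkl","rb"))
N={"redF":((353.58,153.02),(345.34,204.29)),"redN":((350.81,180.22),(325.91,213.66)),"grL":((331.3,176.91),(311.35,203)),"grR":((371.24,182.19),(342.63,221.2)),"blL":((334.3,150.4),(330.5,196.2)),"blR":((374,155.6),(362,212))}
L={"redF":(35,0),"redN":(-35,0),"grL":(-35,50),"grR":(-35,-50),"blL":(35,50),"blR":(35,-50)}
X=np.array([tri([ray(t,*a),ray(s,*b)]) for a,b in N.values()]);G=np.array(list(L.values()))/1e3
X2=X[:,:2];c=X2.mean(0);U,_,V=np.linalg.svd((X2-c).T@G);R=U@V
F=G@R.T+c
for n,x,f in zip(N,X,F):print(n,x.round(4),"fit",f.round(4),"top-only",onz(t,*N[n][0],.113)[:2].round(4))
print("yaw",np.degrees(np.arctan2(R[1,0],R[0,0])))
from scipy.spatial.transform import Rotation as Ro
q=manip.sense();print(Ro.from_quat(q["tool_rot"]).as_matrix().round(3),q["tcp_pos"])
```

```text
redF [ 0.5842 -0.1054  0.1073] fit [ 0.5835 -0.1059] top-only [ 0.584  -0.1056]
redN [ 0.5132 -0.0949  0.1083] fit [ 0.5143 -0.0952] top-only [ 0.513  -0.0947]
grL [ 0.5215 -0.0456  0.114 ] fit [ 0.522  -0.0458] top-only [ 0.5221 -0.0462]
grR [ 0.5068 -0.1447  0.1119] fit [ 0.5067 -0.1446] top-only [ 0.5075 -0.1454]
blL [ 0.5919 -0.0567  0.1079] fit [ 0.5912 -0.0565] top-only [ 0.5915 -0.0569]
blR [ 0.576  -0.1562  0.1101] fit [ 0.5759 -0.1554] top-only [ 0.5766 -0.1569]
yaw -8.806311538792553
[[ 0.892  0.452 -0.001]
 [ 0.452 -0.892  0.002]
 [ 0.    -0.002 -1.   ]] [ 0.28220374 -0.5568932   0.20965241]
```

Candidates (native scene px):
- Rack reds at (345,204) and (326,214).
- Rack greens at (311,203) and (343,221).
- Rack blacks at (330,196) and (362,212).
- Free-standing look-alikes at (293,228), yellow, and (316,239), orange. Both have red caps and are not wanted.

The crops confirm the choice. The cap triangle heights of about 0.11 m and the bucket radii of 55 mm match the description.

step_arm(commands=[0.473, -0.266, -0.04, 0, 0, -54.3, 0.473, -0.266, -0.04, 0, 0, -54.3, 0.473, -0.266, -0.04, 0, 0, -54.3, 0.473, -0.266, -0.04, 0, 0, -54.3, 0.473, -0.266, -0.04, 0, 0, -54.3, 0.473, -0.266, -0.04, 0, 0, -54.3, 0.473, -0.266, -0.04, 0, 0, -54.3, 0.473, -0.266, -0.04, 0, 0, -54.3, 0.473, -0.266, -0.04, 0, 0, -54.3, 0.473, -0.266, -0.04, 0, 0, -54.3], jaw=55, grip_force=30)

```text
t: 1.1
tcp_pos: [0.5603, -0.1411, 0.2471]
tool_rot: [0.759, 0.651, -0.0, -0.0]
force: [0.5, -1.1, 0.8]
finger_gap: 0.547
gripper_force: 0.0
```

```bash
cat > go.py <<'E'
import sys
from h import *
from scipy.spatial.transform import Rotation as Ro
s=manip.sense();R=Ro.from_quat(s["tool_rot"]).as_matrix();p=np.array(s["tcp_pos"])
T={"redF":(.5835,-.1059),"redN":(.5143,-.0952),"grL":(.522,-.0458),"grR":(.5067,-.1446),"B0":(.5622,.3946),"B1":(.5686,.3168),"B2":(.4911,.3105),"B3":(.4844,.388)}
print("t",round(s["t"],2),"p",p.round(4),"yaw y",np.degrees(np.arctan2(R[1,1],R[0,1])).round(2),"z",R[:,2].round(4),"gap",round(s["finger_gap"],3),"F",np.round(s["force"],1),"q",np.round(s["q"],2))
for a in sys.argv[1:]:
    n,z=a.split(",");print(a,(R.T@(np.array([*T[n],float(z)])-p)).round(4))
E
python3 go.py redF,.25 redF,.092
```

```text
t 1.1 p [ 0.5603 -0.1411  0.2471] yaw y -8.84 z [-6.e-04  2.e-04 -1.e+00] gap 0.547 F [ 0.5 -1.1  0.8] q [-0.44  0.42  1.51 -0.    1.21 -0.29]
redF,.25 [ 0.0384  0.0175 -0.0029]
redF,.092 [0.0383 0.0176 0.1551]
```

step_arm(commands=[0.033, 0.015, 0, 0, 0, 0, 0.033, 0.015, 0, 0, 0, 0, 0.033, 0.015, 0.03, 0, 0, 0, 0.033, 0.015, 0.06, 0, 0, 0, 0.033, 0.015, 0.09, 0, 0, 0, 0.033, 0.015, 0.09, 0, 0, 0, 0.033, 0.015, 0.09, 0, 0, 0, 0.033, 0.015, 0.09, 0, 0, 0, 0.033, 0.015, 0.09, 0, 0, 0, 0.033, 0.015, 0.09, 0, 0, 0])

```text
t: 2.1
tcp_pos: [0.5804, -0.1132, 0.1587]
tool_rot: [0.76, 0.65, 0.001, 0.001]
force: [-0.2, 0.5, 0.4]
finger_gap: 0.55
gripper_force: 0.0
```

```bash
python3 go.py redF,.092
python3 - <<'E'
from h import *
for n in("top","scene"):take(n,1)
t=pickle.load(open("top1.pkl","rb"));s=pickle.load(open("scene1.pkl","rb"))
a=cv2.resize(t["pixels"][120:215,300:395],(560,560),interpolation=cv2.INTER_CUBIC)
b=cv2.resize(s["pixels"][165:265,280:380],(560,560),interpolation=cv2.INTER_CUBIC)
cv2.imwrite("pics/d1.png",cv2.resize(np.hstack([a,b]),(800,400)))
E
```

```text
t 2.1 p [ 0.5804 -0.1132  0.1587] yaw y -8.84 z [ 0.0025 -0.001  -1.    ] gap 0.55 F [-0.2  0.5  0.4] q [-0.38  0.54  1.57 -0.    1.02 -0.23]
redF,.092 [0.0078 0.0018 0.0667]
```

View pics/d1.png

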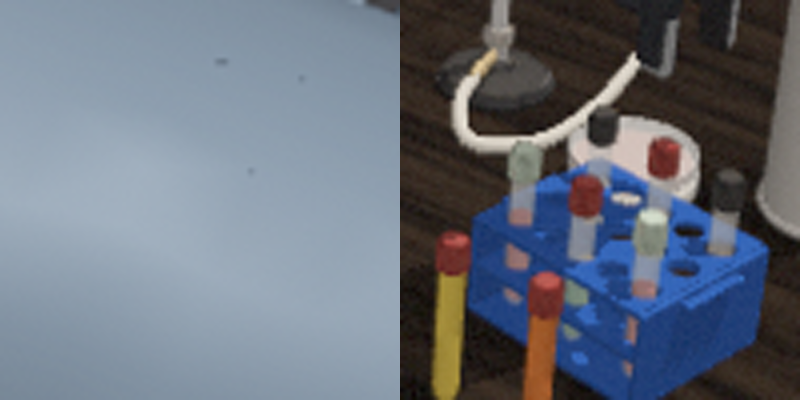

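step_arm(commands=[0.007, 0.001, 0, 0, 0, 0, 0.007, 0.001, 0, 0, 0, 0, 0.007, 0.001, 0.02, 0, 0, 0, 0.007, 0.001, 0.035, 0, 0, 0, 0.007, 0.001, 0.05, 0, 0, 0, 0.007, 0.001, 0.06, 0, 0, 0, 0.007, 0.001, 0.065, 0, 0, 0, 0.007, 0.001, 0.065, 0, 0, 0, 0.007, 0.001, 0.065, 0, 0, 0, 0.007, 0.001, 0.065, 0, 0, 0])

```text
t: 3.2
tcp_pos: [0.5822, -0.1063, 0.093]
tool_rot: [0.759, 0.651, 0.0, 0.001]
force: [0.6, -1.0, 0.4]
finger_gap: 0.551
gripper_force: 0.0
```

```bash
python3 go.py redF,.092
```

```text
t 3.2 p [ 0.5822 -0.1063  0.093 ] yaw y -8.84 z [ 1.4e-03 -6.0e-04 -1.0e+00] gap 0.551 F [ 0.6 -1.   0.4] q [-0.37  0.64  1.62 -0.    0.88 -0.21]
redF,.092 [0.0005 0.0012 0.001 ]
```

step_arm(commands=[0.001, 0.001, 0.0, 0, 0, 0, 0.001, 0.001, 0.0, 0, 0, 0, 0.001, 0.001, 0.0, 0, 0, 0, 0.001, 0.001, 0.0, 0, 0, 0, 0.001, 0.001, 0.0, 0, 0, 0, 0.001, 0.001, 0.0, 0, 0, 0, 0.001, 0.001, 0.0, 0, 0, 0, 0.001, 0.001, 0.0, 0, 0, 0, 0.001, 0.001, 0.0, 0, 0, 0, 0.001, 0.001, 0.0, 0, 0, 0], jaw=0)

```text
t: 4.2
tcp_pos: [0.5833, -0.1054, 0.0929]
tool_rot: [0.76, 0.65, 0.0, 0.001]
force: [0.2, -0.3, 6.3]
finger_gap: 0.206
gripper_force: 31.4
```

```bash
python3 go.py B0,.262
```

```text
t 4.2 p [ 0.5833 -0.1054  0.0929] yaw y -8.84 z [ 1.1e-03 -4.0e-04 -1.0e+00] gap 0.206 F [ 0.2 -0.3  6.3] q [-0.37  0.64  1.62  0.    0.89 -0.21]
B0,.262 [ 0.4908 -0.0975 -0.1694]
```

step_arm(commands=[0, 0, -0.03, 0, 0, 0, 0, 0, -0.07, 0, 0, 0, 0, 0, -0.11, 0, 0, 0, 0, 0, -0.15, 0, 0, 0, 0, 0, -0.17, 0, 0, 0, 0.03, -0.006, -0.17, 0, 0, 0, 0.07, -0.014, -0.17, 0, 0, 0, 0.11, -0.022, -0.17, 0, 0, 0, 0.15, -0.03, -0.17, 0, 0, 0, 0.19, -0.038, -0.17, 0, 0, 0])

```text
t: 5.2
tcp_pos: [0.5737, 0.0898, 0.2616]
tool_rot: [0.76, 0.65, -0.0, -0.0]
force: [0.6, 0.5, -0.0]
finger_gap: 0.204
gripper_force: 30.8
```

step_arm(commands=[0.04, -0.008, 0, 0, 0, 0, 0.08, -0.016, 0, 0, 0, 0, 0.12, -0.024, 0, 0, 0, 0, 0.16, -0.032, 0, 0, 0, 0, 0.2, -0.04, 0, 0, 0, 0, 0.24, -0.048, 0, 0, 0, 0, 0.27, -0.054, 0, 0, 0, 0, 0.29, -0.058, 0, 0, 0, 0, 0.3, -0.06, 0, 0, 0, 0, 0.3, -0.06, 0, 0, 0, 0])

```text
t: 6.2
tcp_pos: [0.561, 0.3945, 0.2616]
tool_rot: [0.759, 0.651, -0.001, 0.0]
force: [-1.1, -0.6, -0.3]
finger_gap: 0.199
gripper_force: 30.8
```

```bash
python3 go.py B0,.262
python3 - <<'E'
from h import *
t=take("top",2);s=take("scene",2)
a=cv2.resize(t["pixels"][100:230,100:240],(560,520),interpolation=cv2.INTER_CUBIC)
b=cv2.resize(s["pixels"][80:240,130:380],(812,520),interpolation=cv2.INTER_CUBIC)
cv2.imwrite("pics/d2.png",cv2.resize(np.hstack([a,b]),(800,303)))
E
```

```text
t 6.2 p [0.561  0.3945 0.2616] yaw y -8.77 z [-7.e-04 -7.e-04 -1.e+00] gap 0.199 F [-1.1 -0.6 -0.3] q [ 0.45  0.57  1.21 -0.    1.37  0.6 ]
B0,.262 [ 0.0003  0.0012 -0.0004]
```

View pics/d2.png

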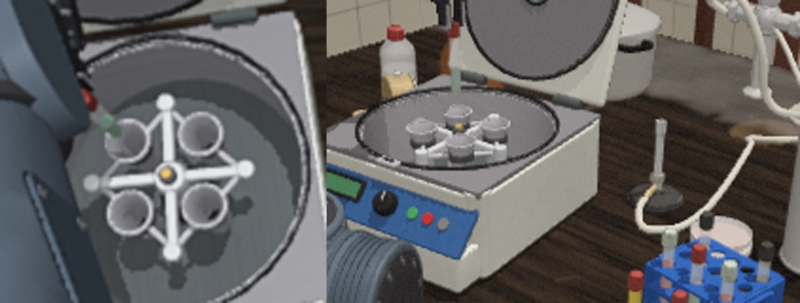

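step_arm(commands=[0, 0.001, 0.01, 0, 0, 0, 0, 0.001, 0.03, 0, 0, 0, 0, 0.001, 0.045, 0, 0, 0, 0, 0.001, 0.06, 0, 0, 0, 0, 0.001, 0.075, 0, 0, 0, 0, 0.001, 0.09, 0, 0, 0, 0, 0.001, 0.098, 0, 0, 0, 0, 0.001, 0.102, 0, 0, 0, 0, 0.001, 0.103, 0, 0, 0, 0, 0.001, 0.103, 0, 0, 0])

```text
t: 7.3
tcp_pos: [0.5626, 0.3941, 0.1597]
tool_rot: [0.759, 0.651, 0.0, 0.0]
force: [0.4, -0.2, -0.1]
finger_gap: 0.201
gripper_force: 30.8
```

```bash
python3 go.py B0,.157
```

```text
t 7.3 p [0.5626 0.3941 0.1597] yaw y -8.83 z [ 9.e-04  4.e-04 -1.e+00] gap 0.201 F [ 0.4 -0.2 -0.1] q [ 0.45  0.67  1.31 -0.    1.16  0.6 ]
B0,.157 [ 0.0004 -0.0005  0.0027]
```

step_arm(commands=[0, 0, 0.001, 0, 0, 0, 0, 0, 0.001, 0, 0, 0, 0, 0, 0.001, 0, 0, 0, 0, 0, 0.001, 0, 0, 0, 0, 0, 0.001, 0, 0, 0, 0, 0, -0.01, 0, 0, 0, 0, 0, -0.03, 0, 0, 0, 0, 0, -0.06, 0, 0, 0, 0, 0, -0.08, 0, 0, 0, 0, 0, -0.08, 0, 0, 0], jaw=55)

```text
t: 8.3
tcp_pos: [0.5646, 0.3951, 0.2442]
tool_rot: [0.759, 0.651, 0.004, 0.001]
force: [1.0, 0.8, 1.1]
finger_gap: 0.551
gripper_force: 0.0
```

step_arm(commands=[-0.03, 0.002, 0, 0, 0, 0, -0.07, 0.004, 0, 0, 0, 0, -0.12, 0.007, 0, 0, 0, 0, -0.17, 0.01, 0, 0, 0, 0, -0.22, 0.012, 0, 0, 0, 0, -0.27, 0.015, 0, 0, 0, 0, -0.32, 0.018, 0, 0, 0, 0, -0.37, 0.021, 0, 0, 0, 0, -0.42, 0.024, 0, 0, 0, 0, -0.46, 0.026, 0, 0, 0, 0])

```text
t: 9.3
tcp_pos: [0.5162, -0.067, 0.2386]
tool_rot: [0.76, 0.65, -0.0, -0.0]
force: [0.3, -0.2, 0.3]
finger_gap: 0.546
gripper_force: 0.0
```

```bash
python3 go.py redN,.093
python3 - <<'E'
from m import *
t=take("top",3);s=take("scene",3)
a=cv2.resize(t["pixels"][100:230,100:240],(560,520),interpolation=cv2.INTER_CUBIC)
b=cv2.resize(s["pixels"][80:240,130:380],(812,520),interpolation=cv2.INTER_CUBIC)
cv2.imwrite("pics/d3.png",cv2.resize(np.hstack([a,b]),(800,303)))
bt=blobs(t,(125,220,125,220),(0,120,70),(7,255,255));bs=blobs(s,(150,320,90,180),(0,120,70),(7,255,255),8)
print(bt,bs)
for a,x in bt:print(onz(t,*x,.177))
E
```

```text
t 9.3 p [ 0.5162 -0.067   0.2386] yaw y -8.91 z [-0.0011  0.     -1.    ] gap 0.546 F [ 0.3 -0.2  0.3] q [-0.34  0.35  1.66 -0.    1.13 -0.19]
redN,.093 [-0.0281  0.0026  0.1456]
[(np.int32(29), array([152.34, 156.9 ]))] [(np.int32(60), array([165.88,  97.18])), (np.int32(46), array([198.39, 129.5 ]))]
[0.5606334  0.38956499 0.177     ]
```

View pics/d3.png

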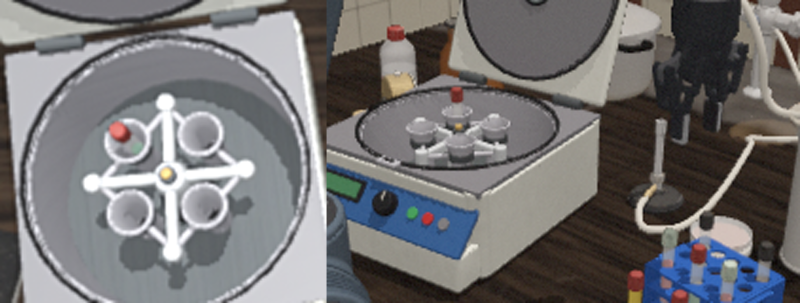

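The top view shows the red cap standing in the far-left bucket (native about 152,157), and the rotor hasn't moved. Next is the near red tube.

step_arm(commands=[-0.025, 0.002, 0, 0, 0, 0, -0.028, 0.002, 0.01, 0, 0, 0, -0.028, 0.002, 0.04, 0, 0, 0, -0.028, 0.002, 0.07, 0, 0, 0, -0.028, 0.002, 0.1, 0, 0, 0, -0.028, 0.002, 0.125, 0, 0, 0, -0.028, 0.002, 0.14, 0, 0, 0, -0.028, 0.002, 0.145, 0, 0, 0, -0.028, 0.002, 0.145, 0, 0, 0, -0.028, 0.002, 0.145, 0, 0, 0])

```text
t: 10.4
tcp_pos: [0.5154, -0.0921, 0.0946]
tool_rot: [0.759, 0.651, 0.0, 0.0]
force: [-0.3, -0.2, 0.3]
finger_gap: 0.553
gripper_force: 0.0
```

```bash
python3 go.py redN,.093
```

```text
t 10.4 p [ 0.5154 -0.0921  0.0946] yaw y -8.8 z [ 8.e-04 -1.e-04 -1.e+00] gap 0.553 F [-0.3 -0.2  0.3] q [-0.39  0.57  1.79  0.    0.78 -0.24]
redN,.093 [-0.0032 -0.0006  0.0016]
```

step_arm(commands=[-0.003, -0.001, 0.002, 0, 0, 0, -0.003, -0.001, 0.002, 0, 0, 0, -0.003, -0.001, 0.002, 0, 0, 0, -0.003, -0.001, 0.002, 0, 0, 0, -0.003, -0.001, 0.002, 0, 0, 0, -0.003, -0.001, 0.002, 0, 0, 0, -0.003, -0.001, 0.002, 0, 0, 0, -0.003, -0.001, 0.002, 0, 0, 0, -0.003, -0.001, 0.002, 0, 0, 0, -0.003, -0.001, 0.002, 0, 0, 0], jaw=0)

```text
t: 11.4
tcp_pos: [0.514, -0.0957, 0.093]
tool_rot: [0.76, 0.65, 0.0, 0.001]
force: [-0.7, 0.6, 5.7]
finger_gap: 0.198
gripper_force: 31.8
```

```bash
python3 go.py B2,.262
```

```text
t 11.4 p [ 0.514  -0.0957  0.093 ] yaw y -8.84 z [ 1.2e-03 -6.0e-04 -1.0e+00] gap 0.198 F [-0.7  0.6  5.7] q [-0.4   0.57  1.79 -0.    0.78 -0.24]
B2,.262 [ 0.3978 -0.0848 -0.1693]
```

step_arm(commands=[0, 0, -0.03, 0, 0, 0, 0, 0, -0.07, 0, 0, 0, 0, 0, -0.11, 0, 0, 0, 0, 0, -0.15, 0, 0, 0, 0, 0, -0.17, 0, 0, 0, 0.03, -0.006, -0.17, 0, 0, 0, 0.07, -0.014, -0.17, 0, 0, 0, 0.11, -0.023, -0.17, 0, 0, 0, 0.15, -0.032, -0.17, 0, 0, 0, 0.19, -0.04, -0.17, 0, 0, 0])

```text
t: 12.4
tcp_pos: [0.5024, 0.1, 0.262]
tool_rot: [0.76, 0.65, -0.0, -0.0]
force: [0.7, 0.6, -0.7]
finger_gap: 0.201
gripper_force: 31.1
```

step_arm(commands=[0.04, -0.009, 0, 0, 0, 0, 0.08, -0.018, 0, 0, 0, 0, 0.12, -0.026, 0, 0, 0, 0, 0.15, -0.033, 0, 0, 0, 0, 0.18, -0.039, 0, 0, 0, 0, 0.2, -0.044, 0, 0, 0, 0, 0.208, -0.045, 0, 0, 0, 0, 0.208, -0.045, 0, 0, 0, 0, 0.208, -0.045, 0, 0, 0, 0, 0.208, -0.045, 0, 0, 0, 0])

```text
t: 13.4
tcp_pos: [0.4908, 0.3097, 0.2622]
tool_rot: [0.76, 0.65, -0.0, 0.0]
force: [0.2, -0.5, -0.2]
finger_gap: 0.201
gripper_force: 31.1
```

```bash
python3 go.py B2,.159
```

```text
t 13.4 p [0.4908 0.3097 0.2622] yaw y -8.92 z [-4.e-04 -6.e-04 -1.e+00] gap 0.201 F [ 0.2 -0.5 -0.2] q [ 0.37  0.41  1.48 -0.    1.25  0.53]
B2,.159 [0.0009 0.0002 0.1032]
```

Aligned to within 1 mm, so I'm lowering it.

step_arm(commands=[0.001, 0, 0.01, 0, 0, 0, 0.001, 0, 0.03, 0, 0, 0, 0.001, 0, 0.045, 0, 0, 0, 0.001, 0, 0.06, 0, 0, 0, 0.001, 0, 0.075, 0, 0, 0, 0.001, 0, 0.09, 0, 0, 0, 0.001, 0, 0.098, 0, 0, 0, 0.001, 0, 0.102, 0, 0, 0, 0.001, 0, 0.103, 0, 0, 0, 0.001, 0, 0.103, 0, 0, 0])

```text
t: 14.4
tcp_pos: [0.4912, 0.3119, 0.1596]
tool_rot: [0.76, 0.65, 0.0, 0.0]
force: [-0.2, 0.2, 0.5]
finger_gap: 0.2
gripper_force: 31.1
```

```bash
python3 go.py B2,.157 grL,.24
```

```text
t 14.4 p [0.4912 0.3119 0.1596] yaw y -8.85 z [ 8.e-04  3.e-04 -1.e+00] gap 0.2 F [-0.2  0.2  0.5] q [0.37 0.53 1.59 0.   1.01 0.53]
B2,.157 [-0.0014  0.0001  0.0026]
grL,.24 [-0.3487  0.0855 -0.0805]
```

step_arm(commands=[-0.001, 0, 0.001, 0, 0, 0, -0.001, 0, 0.001, 0, 0, 0, -0.001, 0, 0.001, 0, 0, 0, -0.001, 0, 0.001, 0, 0, 0, -0.001, 0, 0.001, 0, 0, 0, -0.001, 0, -0.01, 0, 0, 0, -0.001, 0, -0.03, 0, 0, 0, -0.001, 0, -0.06, 0, 0, 0, -0.001, 0, -0.08, 0, 0, 0, -0.001, 0, -0.08, 0, 0, 0], jaw=55)

```text
t: 15.4
tcp_pos: [0.4929, 0.3119, 0.2434]
tool_rot: [0.759, 0.651, 0.004, 0.001]
force: [0.8, -0.6, 0.7]
finger_gap: 0.553
gripper_force: 0.0
```

step_arm(commands=[-0.03, 0.007, 0, 0, 0, 0, -0.07, 0.017, 0, 0, 0, 0, -0.12, 0.029, 0, 0, 0, 0, -0.17, 0.041, 0, 0, 0, 0, -0.22, 0.053, 0, 0, 0, 0, -0.27, 0.065, 0, 0, 0, 0, -0.31, 0.075, 0, 0, 0, 0, -0.34, 0.083, 0, 0, 0, 0, -0.346, 0.085, 0, 0, 0, 0, -0.346, 0.085, 0, 0, 0, 0])

```text
t: 16.4
tcp_pos: [0.5211, -0.0448, 0.2386]
tool_rot: [0.76, 0.65, -0.0, -0.001]
force: [-0.5, 0.2, 0.1]
finger_gap: 0.545
gripper_force: 0.0
```

```bash
python3 go.py grL,.093
python3 - <<'E'
from m import *
t=take("top",4)
cv2.imwrite("pics/d4.png",cv2.resize(t["pixels"][125:225,120:225],None,fx=5,fy=5,interpolation=cv2.INTER_CUBIC))
for a,x in blobs(t,(125,220,125,220),(0,120,70),(7,255,255)):print(a,x,onz(t,*x,.177))
E
```

```text
t 16.4 p [ 0.5211 -0.0448  0.2386] yaw y -8.98 z [-1.2e-03  8.0e-04 -1.0e+00] gap 0.545 F [-0.5  0.2  0.1] q [-0.3   0.36  1.65  0.    1.14 -0.14]
grL,.093 [-0.0009  0.0012  0.1456]
31 [151.9  156.74] [0.56104232 0.39064161 0.177     ]
32 [184.25 185.44] [0.49021077 0.31077362 0.177     ]
```

View pics/d4.png

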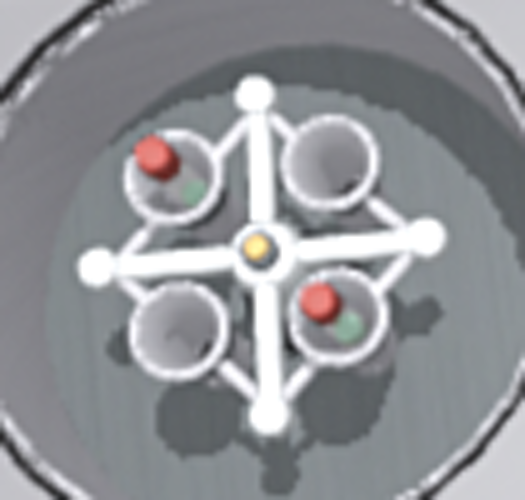

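Both reds stand in opposite buckets, with native cap positions (152,157) and (184,185). The empty buckets haven't moved. Next is the left green tube.

step_arm(commands=[-0.001, 0.001, 0.01, 0, 0, 0, -0.001, 0.001, 0.035, 0, 0, 0, -0.001, 0.001, 0.06, 0, 0, 0, -0.001, 0.001, 0.085, 0, 0, 0, -0.001, 0.001, 0.11, 0, 0, 0, -0.001, 0.001, 0.13, 0, 0, 0, -0.001, 0.001, 0.14, 0, 0, 0, -0.001, 0.001, 0.146, 0, 0, 0, -0.001, 0.001, 0.146, 0, 0, 0, -0.001, 0.001, 0.146, 0, 0, 0])

```text
t: 17.45
tcp_pos: [0.5229, -0.045, 0.0939]
tool_rot: [0.759, 0.651, 0.0, 0.001]
force: [-0.2, -0.2, -0.3]
finger_gap: 0.545
gripper_force: 0.0
```

```bash
python3 go.py grL,.093
```

```text
t 17.45 p [ 0.5229 -0.045   0.0939] yaw y -8.81 z [ 1.4e-03 -4.0e-04 -1.0e+00] gap 0.545 F [-0.2 -0.2 -0.3] q [-0.3   0.57  1.79  0.    0.78 -0.15]
grL,.093 [-0.0009 -0.0008  0.0009]
```

step_arm(commands=[-0.001, -0.001, 0.001, 0, 0, 0, -0.001, -0.001, 0.001, 0, 0, 0, -0.001, -0.001, 0.001, 0, 0, 0, -0.001, -0.001, 0.001, 0, 0, 0, -0.001, -0.001, 0.001, 0, 0, 0, -0.001, -0.001, 0.001, 0, 0, 0, -0.001, -0.001, 0.001, 0, 0, 0, -0.001, -0.001, 0.001, 0, 0, 0, -0.001, -0.001, 0.001, 0, 0, 0, -0.001, -0.001, 0.001, 0, 0, 0], jaw=0)

```text
t: 18.45
tcp_pos: [0.5217, -0.0463, 0.093]
tool_rot: [0.76, 0.65, 0.0, 0.001]
force: [0.1, 0.6, 5.9]
finger_gap: 0.202
gripper_force: 31.4
```

```bash
python3 go.py B1,.262
```

```text
t 18.45 p [ 0.5217 -0.0463  0.093 ] yaw y -8.85 z [ 1.3e-03 -4.0e-04 -1.0e+00] gap 0.202 F [0.1 0.6 5.9] q [-0.3   0.57  1.79 -0.    0.78 -0.15]
B1,.262 [ 0.3659 -0.0092 -0.1691]
```

step_arm(commands=[0, 0, -0.03, 0, 0, 0, 0, 0, -0.07, 0, 0, 0, 0, 0, -0.11, 0, 0, 0, 0, 0, -0.15, 0, 0, 0, 0, 0, -0.17, 0, 0, 0, 0.03, -0.001, -0.17, 0, 0, 0, 0.07, -0.002, -0.17, 0, 0, 0, 0.11, -0.003, -0.17, 0, 0, 0, 0.15, -0.004, -0.17, 0, 0, 0, 0.19, -0.005, -0.17, 0, 0, 0])

```text
t: 19.45
tcp_pos: [0.5452, 0.1439, 0.262]
tool_rot: [0.76, 0.65, -0.0, -0.0]
force: [0.5, -0.2, -0.0]
finger_gap: 0.201
gripper_force: 30.8
```

step_arm(commands=[0.04, -0.001, 0, 0, 0, 0, 0.08, -0.002, 0, 0, 0, 0, 0.11, -0.003, 0, 0, 0, 0, 0.14, -0.004, 0, 0, 0, 0, 0.16, -0.004, 0, 0, 0, 0, 0.17, -0.004, 0, 0, 0, 0, 0.176, -0.004, 0, 0, 0, 0, 0.176, -0.004, 0, 0, 0, 0, 0.176, -0.004, 0, 0, 0, 0, 0.176, -0.004, 0, 0, 0, 0])

```text
t: 20.45
tcp_pos: [0.5686, 0.3159, 0.2623]
tool_rot: [0.76, 0.65, -0.0, 0.0]
force: [0.4, -0.5, -0.1]
finger_gap: 0.2
gripper_force: 30.8
```

```bash
python3 go.py B1,.159
```

```text
t 20.45 p [0.5686 0.3159 0.2623] yaw y -8.91 z [-2.e-04 -4.e-04 -1.e+00] gap 0.2 F [ 0.4 -0.5 -0.1] q [ 0.34  0.51  1.3  -0.    1.32  0.49]
B1,.159 [ 9.000e-04 -1.000e-04  1.033e-01]
```

step_arm(commands=[0, 0, 0.01, 0, 0, 0, 0, 0, 0.03, 0, 0, 0, 0, 0, 0.045, 0, 0, 0, 0, 0, 0.06, 0, 0, 0, 0, 0, 0.075, 0, 0, 0, 0, 0, 0.09, 0, 0, 0, 0, 0, 0.098, 0, 0, 0, 0, 0, 0.102, 0, 0, 0, 0, 0, 0.103, 0, 0, 0, 0, 0, 0.103, 0, 0, 0])

```text
t: 21.45
tcp_pos: [0.5689, 0.317, 0.1597]
tool_rot: [0.76, 0.65, 0.0, 0.0]
force: [-0.6, -0.9, 0.4]
finger_gap: 0.197
gripper_force: 30.8
```

```bash
python3 go.py B1,.157 grR,.24
```

```text
t 21.45 p [0.5689 0.317  0.1597] yaw y -8.85 z [ 8.e-04  3.e-04 -1.e+00] gap 0.197 F [-0.6 -0.9  0.4] q [0.34 0.62 1.41 0.   1.11 0.49]
B1,.157 [-0.0003 -0.0002  0.0027]
grR,.24 [-0.4657  0.0096 -0.0805]
```

step_arm(commands=[0, 0, 0.001, 0, 0, 0, 0, 0, 0.001, 0, 0, 0, 0, 0, 0.001, 0, 0, 0, 0, 0, 0.001, 0, 0, 0, 0, 0, 0.001, 0, 0, 0, 0, 0, -0.01, 0, 0, 0, 0, 0, -0.03, 0, 0, 0, 0, 0, -0.06, 0, 0, 0, 0, 0, -0.08, 0, 0, 0, 0, 0, -0.08, 0, 0, 0], jaw=55)

```text
t: 22.45
tcp_pos: [0.5709, 0.3179, 0.2439]
tool_rot: [0.759, 0.651, 0.004, 0.002]
force: [0.3, -0.0, -0.2]
finger_gap: 0.551
gripper_force: 0.0
```

step_arm(commands=[-0.04, 0.001, 0, 0, 0, 0, -0.09, 0.002, 0, 0, 0, 0, -0.14, 0.003, 0, 0, 0, 0, -0.19, 0.004, 0, 0, 0, 0, -0.24, 0.005, 0, 0, 0, 0, -0.29, 0.006, 0, 0, 0, 0, -0.34, 0.007, 0, 0, 0, 0, -0.39, 0.008, 0, 0, 0, 0, -0.43, 0.009, 0, 0, 0, 0, -0.464, 0.009, 0, 0, 0, 0])

```text
t: 23.45
tcp_pos: [0.5051, -0.145, 0.2385]
tool_rot: [0.76, 0.65, -0.0, -0.001]
force: [0.3, 0.1, -0.3]
finger_gap: 0.551
gripper_force: 0.0
```

```bash
python3 go.py grR,.093
python3 - <<'E'
from m import *
t=take("top",5)
cv2.imwrite("pics/d5.png",cv2.resize(t["pixels"][125:225,120:225],None,fx=5,fy=5,interpolation=cv2.INTER_CUBIC))
for a,x in blobs(t,(125,220,125,220),(0,120,70),(7,255,255)):print(a,x,onz(t,*x,.177))
E
```

```text
t 23.45 p [ 0.5051 -0.145   0.2385] yaw y -8.93 z [-1.1e-03  4.0e-04 -1.0e+00] gap 0.551 F [ 0.3  0.1 -0.3] q [-0.49  0.36  1.65 -0.    1.14 -0.34]
grR,.093 [0.0006 0.0017 0.1455]
23 [152.48 157.43] [0.55931575 0.38916343 0.177     ]
21 [185.19 185.71] [0.48954112 0.30853768 0.177     ]
```

View pics/d5.png

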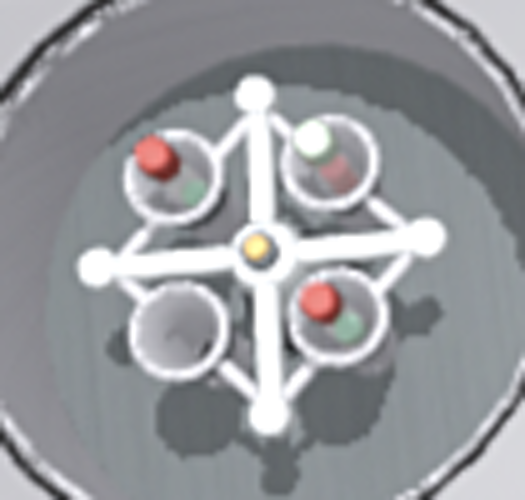

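The green tube is in the far-right bucket (crop 313,140). The near-left bucket is free at the same place. The last tube is the right green one.

step_arm(commands=[0, 0.001, 0.01, 0, 0, 0, 0, 0.001, 0.035, 0, 0, 0, 0, 0.001, 0.06, 0, 0, 0, 0, 0.001, 0.085, 0, 0, 0, 0, 0.001, 0.11, 0, 0, 0, 0, 0.001, 0.13, 0, 0, 0, 0, 0.001, 0.14, 0, 0, 0, 0, 0.001, 0.146, 0, 0, 0, 0, 0.001, 0.146, 0, 0, 0, 0, 0.001, 0.146, 0, 0, 0])

```text
t: 24.5
tcp_pos: [0.5076, -0.1429, 0.0938]
tool_rot: [0.759, 0.651, 0.0, 0.001]
force: [0.1, -0.6, 0.3]
finger_gap: 0.551
gripper_force: 0.0
```

```bash
python3 go.py grR,.093
```

```text
t 24.5 p [ 0.5076 -0.1429  0.0938] yaw y -8.82 z [ 1.1e-03 -5.0e-04 -1.0e+00] gap 0.551 F [ 0.1 -0.6  0.3] q [-0.49  0.57  1.78  0.    0.79 -0.33]
grR,.093 [-0.0018 -0.0007  0.0008]
```

step_arm(commands=[-0.002, -0.001, 0.001, 0, 0, 0, -0.002, -0.001, 0.001, 0, 0, 0, -0.002, -0.001, 0.001, 0, 0, 0, -0.002, -0.001, 0.001, 0, 0, 0, -0.002, -0.001, 0.001, 0, 0, 0, -0.002, -0.001, 0.001, 0, 0, 0, -0.002, -0.001, 0.001, 0, 0, 0, -0.002, -0.001, 0.001, 0, 0, 0, -0.002, -0.001, 0.001, 0, 0, 0, -0.002, -0.001, 0.001, 0, 0, 0], jaw=0)

```text
t: 25.5
tcp_pos: [0.5063, -0.1452, 0.0931]
tool_rot: [0.759, 0.651, 0.0, 0.001]
force: [-0.1, 0.9, 5.8]
finger_gap: 0.2
gripper_force: 31.6
```

```bash
python3 go.py B3,.262
```

```text
t 25.5 p [ 0.5063 -0.1452  0.0931] yaw y -8.84 z [ 1.4e-03 -8.0e-04 -1.0e+00] gap 0.2 F [-0.1  0.9  5.8] q [-0.49  0.57  1.78 -0.    0.78 -0.34]
B3,.262 [ 0.5234 -0.1033 -0.1694]
```

step_arm(commands=[0, 0, -0.03, 0, 0, 0, 0, 0, -0.07, 0, 0, 0, 0, 0, -0.11, 0, 0, 0, 0, 0, -0.15, 0, 0, 0, 0, 0, -0.19, 0, 0, 0, 0.03, -0.006, -0.22, 0, 0, 0, 0.07, -0.014, -0.22, 0, 0, 0, 0.11, -0.022, -0.22, 0, 0, 0, 0.15, -0.03, -0.22, 0, 0, 0, 0.19, -0.038, -0.22, 0, 0, 0])

```text
t: 26.5
tcp_pos: [0.4968, 0.0502, 0.3121]
tool_rot: [0.76, 0.65, -0.0, -0.0]
force: [1.2, -0.3, 0.2]
finger_gap: 0.2
gripper_force: 31.0
```

step_arm(commands=[0.04, -0.008, 0, 0, 0, 0, 0.08, -0.016, 0, 0, 0, 0, 0.12, -0.024, 0, 0, 0, 0, 0.16, -0.032, 0, 0, 0, 0, 0.2, -0.04, 0, 0, 0, 0, 0.24, -0.047, 0, 0, 0, 0, 0.28, -0.055, 0, 0, 0, 0, 0.31, -0.061, 0, 0, 0, 0, 0.33, -0.065, 0, 0, 0, 0, 0.333, -0.065, 0, 0, 0, 0])

```text
t: 27.5
tcp_pos: [0.4835, 0.39, 0.3114]
tool_rot: [0.758, 0.652, -0.0, -0.0]
force: [-0.2, -0.1, 0.0]
finger_gap: 0.196
gripper_force: 30.9
```

```bash
python3 go.py B3,.159
```

```text
t 27.5 p [0.4835 0.39   0.3114] yaw y -8.66 z [-1.e-03  3.e-04 -1.e+00] gap 0.196 F [-0.2 -0.1  0. ] q [0.5  0.43 1.31 0.   1.4  0.65]
B3,.159 [-0.0019  0.0013  0.1524]
```

step_arm(commands=[-0.001, 0.001, 0.01, 0, 0, 0, -0.001, 0.001, 0.02, 0, 0, 0, -0.001, 0.001, 0.03, 0, 0, 0, -0.001, 0.001, 0.04, 0, 0, 0, -0.001, 0.001, 0.05, 0, 0, 0, -0.001, 0.001, 0.05, 0, 0, 0, -0.001, 0.001, 0.05, 0, 0, 0, -0.001, 0.001, 0.05, 0, 0, 0, -0.001, 0.001, 0.05, 0, 0, 0, -0.001, 0.001, 0.05, 0, 0, 0])

```text
t: 28.5
tcp_pos: [0.4855, 0.3868, 0.2628]
tool_rot: [0.759, 0.651, 0.001, 0.0]
force: [-0.6, -0.6, 0.0]
finger_gap: 0.201
gripper_force: 30.9
```

```bash
python3 go.py B3,.159
```

```text
t 28.5 p [0.4855 0.3868 0.2628] yaw y -8.83 z [ 1.e-03  5.e-04 -1.e+00] gap 0.201 F [-0.6 -0.6  0. ] q [0.49 0.47 1.38 0.   1.29 0.65]
B3,.159 [ 0.0009 -0.0013  0.1038]
```

step_arm(commands=[0.001, -0.001, 0.01, 0, 0, 0, 0.001, -0.001, 0.03, 0, 0, 0, 0.001, -0.001, 0.045, 0, 0, 0, 0.001, -0.001, 0.06, 0, 0, 0, 0.001, -0.001, 0.075, 0, 0, 0, 0.001, -0.001, 0.09, 0, 0, 0, 0.001, -0.001, 0.098, 0, 0, 0, 0.001, -0.001, 0.102, 0, 0, 0, 0.001, -0.001, 0.104, 0, 0, 0, 0.001, -0.001, 0.104, 0, 0, 0])

```text
t: 29.5
tcp_pos: [0.4846, 0.3879, 0.1585]
tool_rot: [0.759, 0.651, 0.0, 0.0]
force: [-1.0, 0.6, 0.8]
finger_gap: 0.204
gripper_force: 30.9
```

```bash
python3 go.py B3,.157
```

```text
t 29.5 p [0.4846 0.3879 0.1585] yaw y -8.84 z [ 5.e-04  3.e-04 -1.e+00] gap 0.204 F [-1.   0.6  0.8] q [0.5  0.58 1.49 0.   1.06 0.65]
B3,.157 [ 0.     -0.0002  0.0015]
```

Release, lift clear and back away toward the middle.

step_arm(commands=[0, 0, 0, 0, 0, 0, 0, 0, 0, 0, 0, 0, 0, 0, 0, 0, 0, 0, 0, 0, 0, 0, 0, 0, 0, 0, 0, 0, 0, 0, 0, 0, -0.01, 0, 0, 0, 0, 0, -0.03, 0, 0, 0, 0, 0, -0.06, 0, 0, 0, 0, 0, -0.09, 0, 0, 0, 0, 0, -0.1, 0, 0, 0], jaw=55)

```text
t: 30.5
tcp_pos: [0.4863, 0.3889, 0.2626]
tool_rot: [0.759, 0.651, 0.004, 0.001]
force: [0.1, -0.0, 0.5]
finger_gap: 0.55
gripper_force: 0.0
```

step_arm(commands=[-0.04, 0, 0, 0, 0, 0, -0.08, 0, 0, 0, 0, 0, -0.12, 0, 0, 0, 0, 0, -0.16, 0, 0, 0, 0, 0, -0.2, 0, 0, 0, 0, 0, -0.24, 0, 0, 0, 0, 0, -0.28, 0, 0, 0, 0, 0, -0.32, 0, 0, 0, 0, 0, -0.34, 0, 0, 0, 0, 0, -0.34, 0, 0, 0, 0, 0])

```text
t: 31.5
tcp_pos: [0.4315, 0.0498, 0.2581]
tool_rot: [0.761, 0.649, -0.0, -0.0]
force: [-0.3, 0.8, 1.1]
finger_gap: 0.553
gripper_force: 0.0
```

```bash
python3 go.py
python3 - <<'E'
from h import *
t=take("top",6);s=take("scene",6)
a=cv2.resize(t["pixels"][120:230,110:235],(455,400),interpolation=cv2.INTER_CUBIC)
b=cv2.resize(s["pixels"][80:270,150:380],(484,400),interpolation=cv2.INTER_CUBIC)
cv2.imwrite("pics/d6.png",cv2.resize(np.hstack([a,b]),(800,341)))
E
```

```text
t 31.5 p [0.4315 0.0498 0.2581] yaw y -9.08 z [-8.e-04 -4.e-04 -1.e+00] gap 0.553 F [-0.3  0.8  1.1] q [-0.14  0.2   1.82 -0.    1.12  0.02]
```

View pics/d6.png

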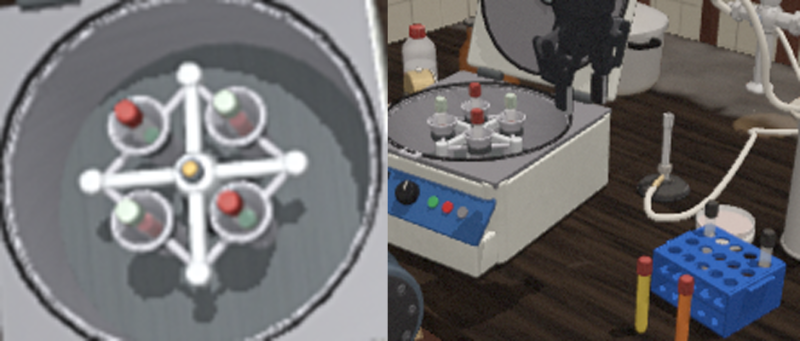

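All four tubes stand upright at equal heights in the buckets. The reds (127,112 and 229,203) are opposite each other, and so are the greens (226,101 and 129,212). The black tubes are still in the rack (712,208 and 768,238).

```bash
python3 -c "
from station import manip
print(manip.sign_off())"
```

```text
the job is handed in; nothing more can be done
None
```

I loaded the two red and two green tubes into the four buckets, like caps opposite each other, left the two black tubes in the rack, and handed the job in at about 31.5 s; the hand-in call gave no verdict.

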